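# Blank off the flanged couplings for dispatch

## Robot

A 7-joint arm with a two-finger parallel gripper is mounted at the origin on the work surface. World frame = base frame: x ahead of the robot, y to its left, z up, the work surface at z = 0. Lengths are in m, angles in rad, forces in N, time in s.
With the tool pointing down it reaches from about 0.425 to 0.8 m from the base axis. Payload 8.3 kg.
Tool frame: the origin (TCP) lies between the finger pads; the fingertips stand 17 mm ahead of it and the grasp point (between the pads) lies 2 mm behind it; z points along the fingers, y is the line along which they close (so a half turn about z gives the same grasp; the last joint's range is limited). The gripper opens to 85 mm and grips with 20 to 120 N. Pads are 22 mm wide; open, the fingers measure 114 mm over their backs; the gripper's body (76 mm by 85 mm) begins 54 mm behind the grasp point. The pads swing forward as they close: fully open they stand 13 mm farther back than shut.
Start: joints at [1.051, 0.383, 0.016, 1.37, -0.006, 1.388, -0.046], TCP at [0.276, -0.561, 0.248] pointing down, gripper open.
Joint ranges: [-2.95, 2.95], [-0.25, 2.06], [-1.52, 1.56], [0.18, 2.33], [-1.44, 4.58], [0.02, 2.06], [-3.01, 3.01]. Speed limits (rad/s): [2.39, 2.39, 3.01, 3.01, 3.14, 3.14, 3.14].

## Interface

Orientations are given as a unit quaternion [w, x, y, z].
In Python, from plant import robot gives the robot as it stands. Calls block until the motion is done:
- robot.move_ptp(position, orientation): joint-space move of the TCP to a pose.
- robot.move_l(position, frame=None, max_speed=0.15, threshold=None): straight line of the TCP; frame=None keeps the orientation; max_speed is the mean speed in m/s. With threshold (N) it stops when the force on the tool has changed by that much, and returns True; else False.
- robot.move_j(angles): joint-space move.
- robot.open_gripper() and robot.grab(squeeze=None): open the fingers fully, or close them until they stop; squeeze is the grip in N (None keeps the last).
- robot.dwell(seconds).
- robot.ik(position, orientation): joint angles nearest the present ones, or None.
- robot.camera(name): name is "scene" or "top"; returns a dict with "img" (400x640x3 uint8, blue, green, red), "z_map" (400x640 float32, m along the optical axis (not along the pixel's ray), 0 where there is no reading), "fx", "fy", "cx", "cy" (pixels), "k1" (the pictures are not rectified: a ray, as slopes to the right and down, at radius r is drawn at 1 + k1 r^2 times it, then the intrinsics apply), "R" (3x3) and "t" (3): a world point X has camera coordinates R X + t. Camera axes: x right, y down, z forward; pixel columns grow to the right and rows downward; lengths in m; the calibration is good to about 2 mm. A picture is of the moment at which its call begins.
A pose or a line that the arm cannot do raises robot.IKError and nothing moves.
- robot.close_job(): hands the job in; it is judged then, once.
Readings, each from a call of its own:
- robot.read_clock(): time.
- robot.read_q(): joint angles.
- robot.read_joint_vel(): joint speeds.
- robot.read_joint_efforts(): joint torques, N m.
- robot.read_tool_pos(): TCP position.
- robot.read_tcp_rot(): TCP orientation.
- robot.read_contact_force(): force on the tool from outside, world axes, zero at the start.
- robot.read_torque(): the same for the moment, N m.
- robot.read_finger_gap(): finger opening in m.
- robot.read_gripper_force(): force on a finger pad.
Only numpy, scipy, OpenCV 4.12 (cv2) and the standard library are available. Lean on these libraries where they do the work, as an engineer would, in place of code of your own. Each camera call takes 0.05 s, during which the arm holds its last target. There are 200 camera calls.

## Task

Blank off every flanged coupling on the bench for dispatch: set a bayonet cap on it, press and turn until its lugs drop through the notches and the plate is flush on the lip, then turn it clockwise to its stop so that it is locked. Hang the caps left over in the sloped rack, each with its lugs down between the rails and its plate flat on both rails; leave the couplings standing and the other things where they are.

Things in the scene. Friction and masses are not known exactly. Their poses are not given: they have to be found in the camera images.
- coupling1_mouth (a point): Mouth centre (top face of the lip, on the axis, 72 mm above the bench) of an aluminium flanged coupling standing loose, mouth up; 2.4 kg, stays put while a cap is turned in it. 2 or 3 of the 3 couplings are present. Flange 130 mm across, 14 mm thick; body 90 mm across. z up; x through its two notches, with which two small outer ears (to 54 mm from the axis) are in line.
- coupling2_mouth (a point): Another, like coupling1. All three: the lip is 8 mm thick with a 44 mm round opening and two opposite notches, 17 mm wide, reaching 38 mm out from the axis along +x and -x. Below is a chamber, 28 mm deep from the lip's top face, 75 mm wide, where a cap's lugs turn: clockwise (from above) about 72 degrees from the notches to a stop; another stop bars anticlockwise turning.
- coupling3_mouth (a point): Another, like coupling1 and coupling2. A cap's centre is 25 mm above this point while its lugs still ride on the lip, 8 mm above it once they have dropped through the notches (plate on lip).
- cap1_centre (a point): Centre of a grey bayonet cap, about 0.24 kg: on its axis, half-way up its 55.5 mm height, level with the top of its plate. z up; x along its grip bar. From the top: straight bar 70 mm long (x), 14 thick (y), 28 high; round plate 84 mm across, 8 thick; below it a spigot 41 mm across, 19.5 long, foot chamfered. Starts standing on the spigot on the bench.
- cap2_centre (a point): Another, like cap1. All five: two lugs stand out of the spigot along +x and -x (in line with the grip bar), 66 mm from tip to tip, 12 mm wide, 6 mm thick, undersides 3 mm above the spigot's foot. A half turn of the cap looks and fits the same.
- cap3_centre (a point): Another, like cap1 and cap2.
- cap4_centre (a point): Another, like cap1 and cap2.
- cap5_centre (a point): Another, like cap1 and cap2.
- rack_mid (a point): Fixed cap rack: point midway between its two steel rails, halfway along, level with their tops, 115 mm above the bench. x along the rails, climbing away from the robot at 15 degrees; z square to their tops. Rails 300 mm long, 12 wide, 10 deep, 46 mm gap, open 55 mm or more below; a stop stands 12 mm proud at the low end. Room for three caps, e.g. at -95, 0 and 95 mm from this point along x.
- rack: The rack's blue base plate, 320 x 110 mm, origin under its centre, x along it away from the robot. A cap hung right has its bar along the rails (its lugs are too long to go down across them), plate flat on both rails, its centre 8 mm above the rail tops; friction holds it on the slope.
- gauge: Bystander: round pressure gauge lying on its back, 80 mm across, 35 mm high, brass stem to -x; origin under its centre.
- hose_tail: Bystander: brass barbed hose tail standing up, 64 mm across the foot, 78 mm high; origin under its foot.
- hook_spanner: Bystander: flat steel hook spanner, about 200 mm long, 7 mm thick, lying beside the rack; origin under its handle.
- tape_roll: Bystander: roll of tape, 100 mm across, 48 mm high; origin under its centre.
- carton: Bystander: small white carton 70 x 80 x 60 mm; origin under its centre.
- wrench: Bystander: open wrench 190 mm long lying behind the couplings; origin under its middle.
Mind the look-alikes: they are no part of the job. What is shaped like the part that bears cap5_centre but blue or green is not meant.

How it is judged:
By the outcome, as a careful person would: the job done as asked, in the order asked, and still so for the second after the job is handed in, with the robot touching nothing.
Of coupling1, coupling2, coupling3 only 2 to 3 are there at a start; the rules pass over those that are not, and their reading is None.
At some moment in a run one of cap1, cap2, cap3, cap4, cap5, coupling1, coupling2, coupling3 may be knocked a few centimetres aside while the robot is not near it.
It also fails if it takes over 200 s, if anything falls off the work surface, if the arm or the gripper's body presses on something with over 40 N, if the wrist force passes 120 N, or if a joint passes its speed limit or range.

## Working session

There is one attempt and no reset: what is moved stays moved. The work goes in short steps, each a Python script; the robot and the scene stay as the last script left them, time stands still between calls to the robot, and variables do not carry over. Pictures are saved under pics/ and viewed, at most 14 in all, crops included, and the job is handed in when it is done.

```bash
ls; mkdir -p pics; python3 - <<'E'
from plant import robot
import cv2,numpy as np
for n in("scene","top"):
    c=robot.camera(n); cv2.imwrite(f"pics/{n}0.png",c["img"]); np.savez(f"{n}0.npz",**c)
    print(n,c["fx"],c["fy"],c["cx"],c["cy"],c["k1"],np.round(c["R"],3).tolist(),c["t"], (-c["R"].T@c["t"]).round(3), (c["z_map"]>0).mean())
print(robot.read_clock(),robot.read_tool_pos(),robot.read_tcp_rot(),robot.read_contact_force())
E
```

```text
pics
scene 507.68738303188326 507.68738303188326 321.98933255233305 201.82150315079468 0.030238436877200535 [[-0.061, 0.998, 0.009], [0.599, 0.044, -0.799], [-0.798, -0.043, -0.601]] [ 0.04554762 -0.2151802   1.9107016 ] [1.657 0.046 0.976] 0.99609375
top 455.3879124508614 455.3879124508614 323.8895108647848 195.1614583053124 -0.026544784968224346 [[0.055, -0.998, 0.003], [-0.977, -0.055, -0.206], [0.206, 0.008, -0.979]] [-0.03928367  0.53236486  1.41749443] [ 0.231 -0.022  1.497] 0.9959921875
0.1 [ 0.27549543 -0.56051941  0.24734474] [-8.78573976e-04  9.74025446e-01  2.26436766e-01 -2.23495496e-04] [ 0.70723138 -0.71348135 -0.04471047]
```

View pics/scene0.png

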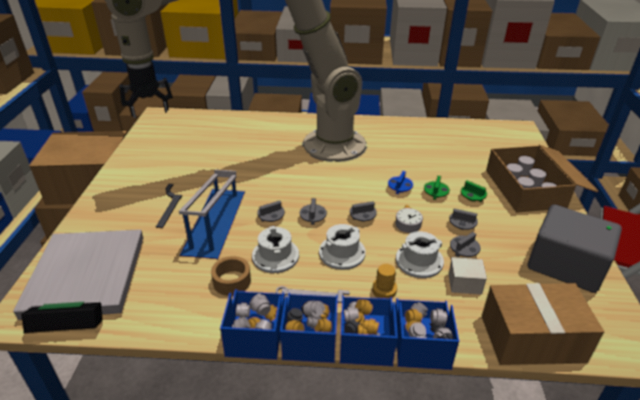

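View pics/top0.png

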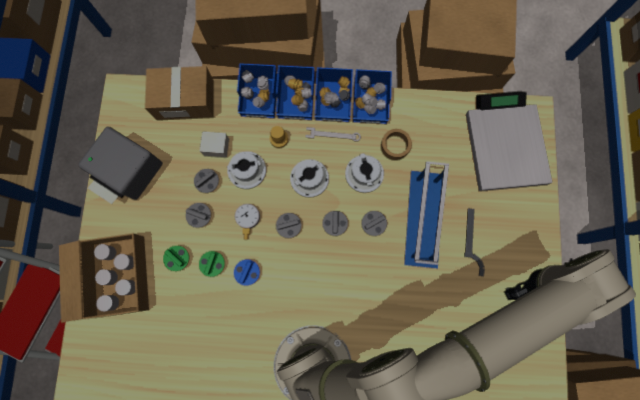

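The top view shows all three couplings, at (246,168), (310,177) and (365,172). The grey caps are at (207,181), (199,215), (289,225), (335,222) and (374,222). The look-alikes are green at (176,258) and (212,263), and blue at (247,271). The white round thing at (247,216) is the gauge. I'll measure with both cameras and check a close crop.

```bash
cat > h.py <<'E'
import numpy as np,cv2
from scipy.spatial.transform import Rotation as Ro
def cloud(c):
    """HxWx3 world points from a camera dict"""
    K=np.array([[c["fx"],0,c["cx"]],[0,c["fy"],c["cy"]],[0,0,1.]]);h,w=c["z_map"].shape
    uv=np.stack(np.meshgrid(np.arange(w),np.arange(h)),-1).reshape(-1,1,2).astype(float)
    s=cv2.undistortPoints(uv,K,np.array([float(c["k1"]),0,0,0])).reshape(-1,2)
    P=np.c_[s,np.ones(len(s))]*c["z_map"].reshape(-1,1)
    P[c["z_map"].ravel()<=0]=np.nan
    return ((P-c["t"])@c["R"]).reshape(h,w,3)
def ray(c,u,v,z):
    K=np.array([[c["fx"],0,c["cx"]],[0,c["fy"],c["cy"]],[0,0,1.]])
    s=cv2.undistortPoints(np.array([[[u,v]]],float),K,np.array([float(c["k1"]),0,0,0])).ravel()
    o=-c["R"].T@c["t"];d=c["R"].T@np.r_[s,1];return o+d*(z-o[2])/d[2]
def proj(c,X):
    p=c["R"]@X+c["t"];s=p[:2]/p[2];s=s*(1+c["k1"]*(s@s))
    return np.array([c["fx"]*s[0]+c["cx"],c["fy"]*s[1]+c["cy"]])
def near(W,p,r,z0,z1):
    Q=W.reshape(-1,3);return Q[(np.hypot(Q[:,0]-p[0],Q[:,1]-p[1])<r)&(Q[:,2]>z0)&(Q[:,2]<z1)]
def pca(Q):
    m=Q[:,:2].mean(0);w,v=np.linalg.eigh(np.cov((Q[:,:2]-m).T));a=np.arctan2(v[1,1],v[0,1])
    return m,(a+np.pi/2)%np.pi-np.pi/2,2*np.sqrt(3*w[::-1])
E
python3 - <<'E'
from h import *
T=dict(np.load("top0.npz"));S=dict(np.load("scene0.npz"));WT,WS=cloud(T),cloud(S)
caps=[(207,181),(199,215),(289,225),(335,222),(374,222)];cou=[(246,168),(310,177),(365,172)]
for n,L in(("cap",caps),("coup",cou)):
    for uv in L:
        p=ray(T,*uv,.05)
        for N,W in(("T",WT),("S",WS)):
            if n=="cap":
                Q=near(W,p,.05,.036,.09);m,a,e=pca(Q)
                R_=near(W,p,.055,.015,.034);print(n,uv,N,"bar",len(Q),m.round(4),"deg",np.degrees(a).round(1),e.round(3),"zmax",np.percentile(Q[:,2],90).round(4),"plate z",np.median(R_[:,2]).round(4),((R_[:,:2].max(0)+R_[:,:2].min(0))/2).round(4))
            else:
                Q=near(W,p,.07,.066,.09);F=near(W,p,.085,.008,.022)
                f=cv2.minEnclosingCircle((Q[:,:2]*1000).astype(np.float32))
                print(n,uv,N,"lip",len(Q),Q[:,:2].mean(0).round(4),"z",np.median(Q[:,2]).round(4),"circ",np.round(f[0],1),round(f[1],1),"ears",np.degrees(pca(Q)[1]).round(1))
print("bench",near(WT,(.5,.0),.05,-.05,.05)[:,2].mean(),near(WS,(.5,0),.05,-.05,.05)[:,2].mean())
im=cv2.imread("pics/top0.png")
cv2.imwrite("pics/crop1.png",cv2.resize(im[140:240,180:400],None,fx=3.6,fy=3.6,interpolation=cv2.INTER_CUBIC))
# rack
M=(WT[...,2]>.05)&(WT[...,2]<.2);M[:, :395]=0;M[:,455:]=0;M[:150]=0;M[275:]=0
Q=WT[M];print("rack",len(Q),Q.min(0).round(3),Q.max(0).round(3))
E
```

```text
cap (207, 181) T bar 121 [0.566 0.384] deg -48.0 [0.07  0.015] zmax 0.0575 plate z 0.0268 [0.5671 0.3849]
cap (207, 181) S bar 170 [0.5743 0.3868] deg -48.6 [0.074 0.015] zmax 0.0585 plate z 0.0294 [0.5671 0.3879]
cap (199, 215) T bar 106 [0.4488 0.3955] deg 72.0 [0.074 0.016] zmax 0.058 plate z 0.0263 [0.4511 0.3975]
cap (199, 215) S bar 198 [0.4553 0.4019] deg 72.0 [0.068 0.015] zmax 0.0584 plate z 0.0294 [0.4599 0.402 ]
cap (289, 225) T bar 109 [0.4321 0.1021] deg -71.1 [0.069 0.019] zmax 0.0588 plate z 0.027 [0.4332 0.1035]
cap (289, 225) S bar 188 [0.4388 0.1032] deg -72.3 [0.073 0.016] zmax 0.0587 plate z 0.0287 [0.4479 0.1038]
cap (335, 222) T bar 87 [ 0.4475 -0.0483] deg 2.5 [0.069 0.019] zmax 0.0583 plate z 0.0272 [ 0.4489 -0.0488]
cap (335, 222) S bar 89 [ 0.4613 -0.0476] deg 3.2 [0.075 0.014] zmax 0.0584 plate z 0.0288 [ 0.4511 -0.0476]
cap (374, 222) T bar 103 [ 0.4546 -0.1748] deg -57.4 [0.07  0.015] zmax 0.0589 plate z 0.027 [ 0.4552 -0.176 ]
cap (374, 222) S bar 180 [ 0.4608 -0.1752] deg -57.3 [0.071 0.015] zmax 0.0576 plate z 0.0286 [ 0.462  -0.1756]
coup (246, 168) T lip 392 [0.6158 0.257 ] z 0.0712 circ [612.9 256.4] 51.3 ears 8.4
coup (246, 168) S lip 547 [0.6207 0.2601] z 0.073 circ [617.9 261.4] 53.8 ears -35.8
coup (310, 177) T lip 423 [0.5984 0.0445] z 0.0716 circ [595.2  41.9] 53.5 ears 2.9
coup (310, 177) S lip 520 [0.6045 0.0453] z 0.0727 circ [602.3  44.4] 54.3 ears -19.0
coup (365, 172) T lip 409 [ 0.6237 -0.139 ] z 0.0715 circ [ 623.8 -134.7] 53.6 ears -58.5
coup (365, 172) S lip 492 [ 0.6304 -0.1382] z 0.0727 circ [ 628.2 -143.8] 55.6 ears 17.4
bench 0.002854588448695765 0.00841286683075435
rack 1078 [ 0.329 -0.386  0.05 ] [ 0.7   -0.25   0.161]
```

View pics/crop1.png

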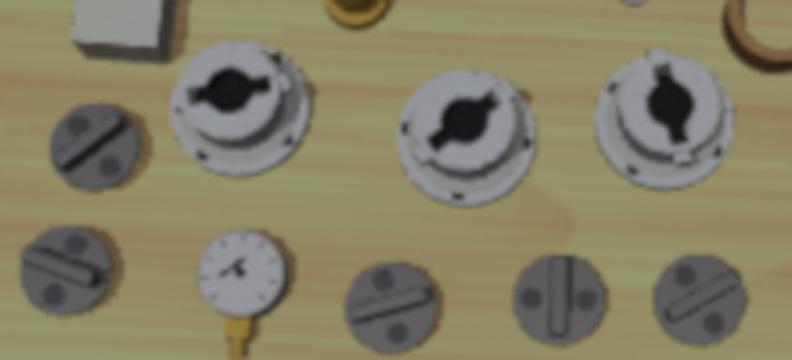

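```bash
cat >> h.py <<'E'
from scipy.optimize import minimize
def planes(c,p,rad,z):
    """pixels around p and their ray hits on plane z"""
    u0,v0=proj(c,np.r_[p[:2],z]).astype(int);r=int(rad*560)
    U,V=np.meshgrid(np.arange(u0-r,u0+r+1),np.arange(v0-r,v0+r+1))
    K=np.array([[c["fx"],0,c["cx"]],[0,c["fy"],c["cy"]],[0,0,1.]])
    s=cv2.undistortPoints(np.stack([U,V],-1).reshape(-1,1,2).astype(float),K,np.array([float(c["k1"]),0,0,0])).reshape(-1,2)
    o=-c["R"].T@c["t"];d=np.c_[s,np.ones(len(s))]@c["R"]
    return U.ravel(),V.ravel(),(lambda zz:o[:2]+d[:,:2]*((zz-o[2])/d[:,2])[:,None])
sg=lambda d:1/(1+np.exp(-np.clip(d/.0012,-30,30)))
def loc(P,q):
    d=P-q[:2];c,s=np.cos(q[2]),np.sin(q[2]);return np.c_[d[:,0]*c+d[:,1]*s,-d[:,0]*s+d[:,1]*c]
def d_open(L):
    slot=np.minimum(.038-abs(L[:,0]),.0085-abs(L[:,1]));return np.maximum(.022-np.hypot(*L.T),slot)
def d_bar(L): return np.minimum(.035-abs(L[:,0]),.007-abs(L[:,1]))
def fit(c,p,kind):
    zt,zl=(.072,.064) if kind=="coup" else (.0555,.047)
    U,V,hit=planes(c,p,.055,zt);A,B=hit(zt),hit(zl);near_=np.hypot(*(A-p[:2]).T)<(.040 if kind=="coup" else .05)
    U,V,A,B=U[near_],V[near_],A[near_],B[near_]
    if kind=="coup":
        g=c["img"][V,U].astype(float).mean(1);lo,hi=np.percentile(g,5),np.percentile(g,80);obs=np.clip((hi-g)/(hi-lo),0,1);obs=sg((obs-.55)*.008)
        mod=lambda q:sg(np.minimum(d_open(loc(A,q)),d_open(loc(B,q))))
    else:
        obs=(cloud(c)[V,U,2]>.047).astype(float);mod=lambda q:sg(np.maximum.reduce([d_bar(loc(f*A+(1-f)*B,q)) for f in(0,.33,.67,1)]))
    best=None
    for a in np.arange(0,np.pi,np.pi/12):
        r=minimize(lambda x:((mod([p[0]+x[0]*.01,p[1]+x[1]*.01,a+x[2]*.3])-obs)**2).mean(),[0,0,0],method="Nelder-Mead",options=dict(initial_simplex=[[0,0,0],[.5,0,0],[0,.5,0],[0,0,.5]]))
        if best is None or r.fun<best[0]: best=(r.fun,np.r_[p[0]+r.x[0]*.01,p[1]+r.x[1]*.01,(a+r.x[2]*.3+np.pi/2)%np.pi-np.pi/2])
    return best
E
python3 - <<'E'
from h import *
T=dict(np.load("top0.npz"));S=dict(np.load("scene0.npz"))
L=[("cap",p) for p in((.567,.386),(.452,.398),(.434,.103),(.450,-.048),(.456,-.175))]+[("coup",p) for p in((.613,.257),(.596,.043),(.624,-.139))]
for k,p in L:
    for c in(T,S):
        e,q=fit(c,np.array(p),k);print(k,p,round(e,3),q[:2].round(4),np.degrees(q[2]).round(1))
a=cv2.resize(T["img"][140:280,395:495],None,fx=4,fy=4,interpolation=cv2.INTER_CUBIC)
b=cv2.resize(S["img"][160:265,160:260],None,fx=4,fy=4,interpolation=cv2.INTER_CUBIC);b=cv2.copyMakeBorder(b,0,140,0,0,0)
cv2.imwrite("pics/rack.png",np.hstack([a,b]))
E
```

```text
cap (0.567, 0.386) 0.017 [0.5677 0.3852] -49.1
cap (0.567, 0.386) 0.014 [0.5684 0.3888] -47.7
cap (0.452, 0.398) 0.013 [0.4502 0.3983] 72.7
cap (0.452, 0.398) 0.016 [0.4501 0.4032] 72.8
cap (0.434, 0.103) 0.011 [0.4334 0.1026] -71.4
cap (0.434, 0.103) 0.019 [0.4333 0.1039] -71.7
cap (0.45, -0.048) 0.013 [ 0.4475 -0.0485] 2.9
cap (0.45, -0.048) 0.011 [ 0.4485 -0.0484] 2.9
cap (0.456, -0.175) 0.012 [ 0.4558 -0.1757] -57.3
cap (0.456, -0.175) 0.018 [ 0.4558 -0.176 ] -57.7
coup (0.613, 0.257) 0.006 [0.6181 0.2579] -77.3
coup (0.613, 0.257) 0.008 [0.6118 0.2608] -76.8
coup (0.596, 0.043) 0.008 [0.6015 0.0441] -48.6
coup (0.596, 0.043) 0.009 [0.5954 0.0458] -48.3
coup (0.624, -0.139) 0.008 [ 0.6273 -0.1408] 15.2
coup (0.624, -0.139) 0.015 [ 0.6221 -0.1387] 16.1
```

View pics/rack.png

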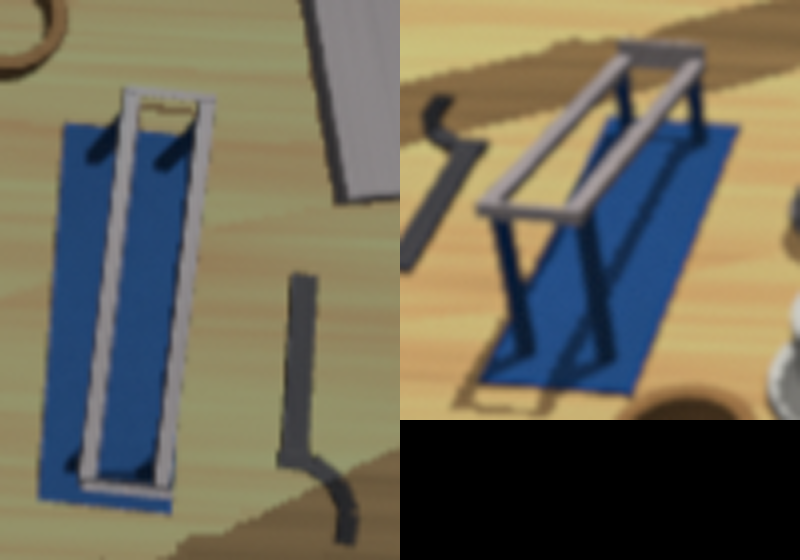

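```bash
sed -i 's/mod=lambda q:sg(np.minimum(d_open(loc(A,q)),d_open(loc(B,q))))/mod=lambda q:sg(d_open(loc(A,q)))/' h.py
python3 - <<'E'
from h import *
T=dict(np.load("top0.npz"));S=dict(np.load("scene0.npz"))
for p in((.615,.259),(.5985,.045),(.625,-.140)):
    for c in(T,S):
        e,q=fit(c,np.array(p),"coup");print(p,round(e,3),q[:2].round(4),np.degrees(q[2]).round(1))
for N,c,box in(("T",T,(405,455,158,268)),("S",S,(178,242,170,225))):
    W=cloud(c)[box[2]:box[3],box[0]:box[1]].reshape(-1,3);W=W[W[:,2]>.06]
    z=lambda Q:Q[:,2]-np.tan(np.radians(15))*Q[:,0]
    r=z(W);b=np.histogram(r,bins=np.arange(r.min(),r.max()+.003,.003));z0=b[1][b[0].argmax()]+.0015
    Q=W[abs(r-z0)<.006];m,a,e=pca(Q);z0=np.median(z(Q))
    L=loc(Q[:,:2],np.r_[m,a]);
    sl=np.polyfit(Q[:,0],Q[:,2],1)
    print(N,len(Q),"slope",np.degrees(np.arctan(sl[0])).round(1),"z0",z0.round(4),"m",m.round(4),"deg",np.degrees(a).round(2),"long",np.percentile(L[:,0],[0,1,99,100]).round(4))
    h,ed=np.histogram(L[:,1],bins=np.arange(-.05,.051,.003));print(dict(zip(np.round(ed[:-1]*1000),h)))
    for s in(-1,1):
        P=L[(L[:,1]*s>.012)&(L[:,1]*s<.045)];k=np.polyfit(P[:,0],P[:,1],1);print("rail",s,P[:,1].mean().round(4),"tilt",np.degrees(k[0]).round(2))
    hi=W[(r-z0>.007)&(r-z0<.03)];print("stop",len(hi),hi.mean(0).round(4),hi.min(0).round(3),hi.max(0).round(3))
E
```

```text
(0.615, 0.259) 0.017 [0.617  0.2565] -76.8
(0.615, 0.259) 0.045 [0.6159 0.2603] -77.4
(0.5985, 0.045) 0.019 [0.6003 0.0439] -49.2
(0.5985, 0.045) 0.041 [0.5989 0.0466] -50.1
(0.625, -0.14) 0.018 [ 0.6262 -0.1405] 15.8
(0.625, -0.14) 0.04 [ 0.6267 -0.1377] 15.8
T 834 slope 15.0 z0 -0.0154 m [ 0.4897 -0.3435] deg -2.89 long [-0.1547 -0.1496  0.1444  0.1457]
{np.float64(-50.0): np.int64(0), np.float64(-47.0): np.int64(0), np.float64(-44.0): np.int64(0), np.float64(-41.0): np.int64(0), np.float64(-38.0): np.int64(21), np.float64(-35.0): np.int64(85), np.float64(-32.0): np.int64(89), np.float64(-29.0): np.int64(85), np.float64(-26.0): np.int64(104), np.float64(-23.0): np.int64(19), np.float64(-20.0): np.int64(2), np.float64(-17.0): np.int64(2), np.float64(-14.0): np.int64(3), np.float64(-11.0): np.int64(2), np.float64(-8.0): np.int64(3), np.float64(-5.0): np.int64(3), np.float64(-2.0): np.int64(2), np.float64(1.0): np.int64(2), np.float64(4.0): np.int64(3), np.float64(7.0): np.int64(3), np.float64(10.0): np.int64(2), np.float64(13.0): np.int64(3), np.float64(16.0): np.int64(3), np.float64
[... 1010 characters left out ...]
nt64(5), np.float64(-5.0): np.int64(7), np.float64(-2.0): np.int64(7), np.float64(1.0): np.int64(6), np.float64(4.0): np.int64(4), np.float64(7.0): np.int64(7), np.float64(10.0): np.int64(7), np.float64(13.0): np.int64(8), np.float64(16.0): np.int64(5), np.float64(19.0): np.int64(7), np.float64(22.0): np.int64(40), np.float64(25.0): np.int64(39), np.float64(28.0): np.int64(49), np.float64(31.0): np.int64(66), np.float64(34.0): np.int64(32), np.float64(37.0): np.int64(0), np.float64(40.0): np.int64(0), np.float64(43.0): np.int64(0), np.float64(46.0): np.int64(0)}
rail -1 -0.0267 tilt -0.31
rail 1 0.0286 tilt -0.27
stop 47 [ 0.3365 -0.3315  0.0872] [ 0.325 -0.369  0.083] [ 0.345 -0.299  0.093]
```

```bash
cat >> h.py <<'E'
from plant import robot
D=np.radians
CAP={1:(.568,.387,D(-48.5)),2:(.450,.4005,D(72.7)),3:(.4333,.1032,D(-71.5)),4:(.448,-.0485,D(2.9)),5:(.4558,-.1758,D(-57.5))}
COU={1:(.6165,.2585,D(-77)),2:(.5995,.045,D(-49.6)),3:(.6263,-.139,D(15.9))}
RACK=(.4868,-.3432,.115,D(-2.85))
H=.0195 # TCP above cap centre
def quat(psi,tilt=0.):
    """tool down, x at heading psi; tilt leans the cap's z about the rack's y"""
    q=(Ro.from_euler("z",psi)*Ro.from_euler("y",-tilt)*Ro.from_euler("x",np.pi)).as_quat();return q[[3,0,1,2]]
def best_psi(xy,a,bias=0.):
    nat=np.arctan2(xy[1],xy[0])+np.pi/2+bias
    return a+np.pi*np.round((nat-a)/np.pi)
def check(kind,nom):
    """remeasure with both cameras; returns mean pose"""
    r=[]
    for n in("top","scene"):
        e,q=fit(robot.camera(n),np.array(nom),kind);r.append((e,q));
    print(kind,"".join(f" e={e:.3f} d={np.round((q[:2]-nom[:2])*1000,1)} a={np.degrees(q[2]):.1f}" for e,q in r));return r
def pick(p,z=.0,dry=False):
    psi=best_psi(p,p[2]);q=quat(psi);c=.02775+z
    robot.open_gripper();robot.move_ptp([p[0],p[1],c+.11],q)
    hit=robot.move_l([p[0],p[1],c+H],max_speed=.12,threshold=15)
    if hit: print("HIT",robot.read_tool_pos(),robot.read_contact_force())
    robot.grab(60);robot.dwell(.2)
    print("gap",robot.read_finger_gap(),"tcp",robot.read_tool_pos().round(4),"t",robot.read_clock())
    robot.move_l([p[0],p[1],.22],max_speed=.2)
    print("gap",robot.read_finger_gap(),"F",np.round(robot.read_contact_force(),1),"q7",robot.read_q()[6].round(2))
E
python3 - <<'E'
from h import *
check("cap",CAP[5]);check("coup",COU[3])
for k,p in CAP.items(): print(k,robot.ik([p[0],p[1],.047],quat(best_psi(p,p[2]))) is not None)
for k,p in COU.items(): print(k,[robot.ik([p[0],p[1],.1],quat(best_psi(p,p[2],D(36))-d)) is not None for d in(0,1.3)])
for s in(-.095,0,.095): print(s,robot.ik([RACK[0]+s*.966,RACK[1],.15+s*.26],quat(best_psi((RACK[0],RACK[1]),RACK[3]),D(15))) is not None, Ro.from_quat(quat(0,D(15))[[1,2,3,0]]).apply([0,0,-1]))
pick(CAP[5])
t=robot.read_clock();x=robot.read_tool_pos();r=robot.read_tcp_rot()
ps=best_psi(CAP[5],CAP[5][2]);robot.move_l(x,quat(ps+.1));print("rot time",robot.read_clock()-t,robot.read_tcp_rot(),quat(ps+.1))
c=robot.camera("scene");cv2.imwrite("pics/g1.png",cv2.resize(c["img"][100:300,180:500],None,fx=2.4,fy=2.4))
E
```

```text
cap  e=0.011 d=[0.1 0.1] a=-57.3 e=0.018 d=[-0.1 -0.3] a=-58.0
coup  e=0.018 d=[-0.2 -1.5] a=15.8 e=0.041 d=[-1.8  0.9] a=14.9
1 True
2 True
3 True
4 True
5 True
1 [True, True]
2 [True, True]
3 [True, True]
-0.095 True [-2.58819045e-01  1.22464680e-16  9.65925826e-01]
0 True [-2.58819045e-01  1.22464680e-16  9.65925826e-01]
0.095 True [-2.58819045e-01  1.22464680e-16  9.65925826e-01]
gap 0.012850319923411789 tcp [ 0.456  -0.1758  0.0474] t 3.8833
gap 0.012766106321103303 F [ 1.   0.6 -2.9] q7 0.82
rot time 0.25 [-1.32030960e-03  4.37636408e-01  8.99151061e-01  2.50079534e-05] [2.67321771e-17 4.36569583e-01 8.99670495e-01 5.50889296e-17]
```

View pics/g1.png

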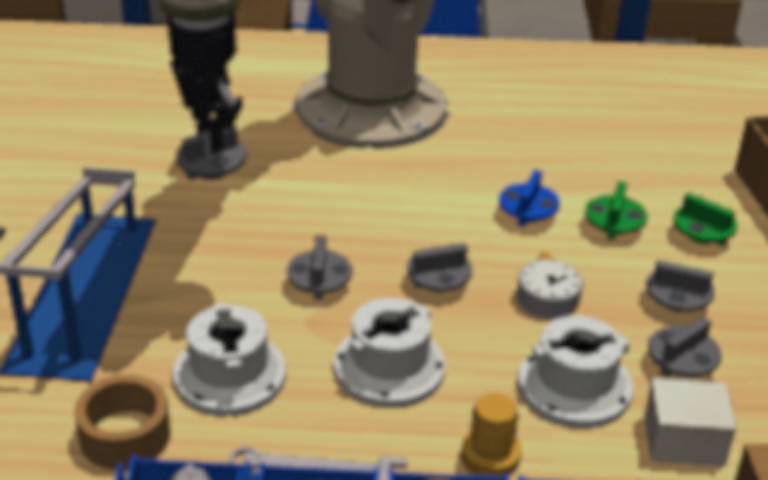

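The cap hangs plumb in the gripper at about (210,150), and nothing else has moved. Next I'll fit it on coupling 3.

```bash
cat >> h.py <<'E'
def lvl(): return robot.read_tool_pos()[2]-H-.072
def insert(p):
    psi=best_psi(p,p[2],D(36));zc=lambda h:.072+h+H
    robot.move_ptp([p[0],p[1],zc(.07)],quat(psi))
    ring=[(0,0)]+[(r*np.cos(a),r*np.sin(a)) for r,n in((.0015,6),(.003,8),(.0045,10)) for a in np.arange(n)*2*np.pi/n]
    for i,(dx,dy) in enumerate(ring):
        robot.move_l([p[0]+dx,p[1]+dy,zc(.029)],quat(psi),max_speed=.1)
        hit=robot.move_l([p[0]+dx,p[1]+dy,zc(.006)],max_speed=.04,threshold=12);h=lvl()
        print(i,"lvl mm",round(h*1e3,1),"F",np.round(robot.read_contact_force(),1),"M",np.round(robot.read_torque(),2))
        if h<.011: return psi,robot.read_tool_pos()
        if h<.0265:  # chamfer in the mouth: turn either way while pressing
            x=robot.read_tool_pos()
            for d in(2,4,6,8,4,0,-2,-4,-6,-8):
                robot.move_l(x,quat(psi+D(d)));hit=robot.move_l([x[0],x[1],zc(.006)],max_speed=.03,threshold=10)
                if lvl()<.011: print("dropped at",d);return psi+D(d),robot.read_tool_pos()
                x[2]=robot.read_tool_pos()[2]
            print("no drop",lvl())
    return None
def turn(psi,x,lim=85,Mmax=2.0):
    m0=robot.read_torque()[2]
    for d in range(4,lim,4):
        robot.move_l(x,quat(psi-D(d)));R=Ro.from_quat(np.asarray(robot.read_tcp_rot())[[1,2,3,0]]).as_matrix()
        act=np.degrees((psi-np.arctan2(R[1,0],R[0,0])+np.pi)%(2*np.pi)-np.pi);M=robot.read_torque()[2]
        print(d,round(act,1),"Mz",round(M-m0,2),"F",np.round(robot.read_contact_force(),1),"lvl",round(lvl()*1e3,1))
        if abs(M-m0)>Mmax and d>60: break
        if abs(M-m0)>4: print("JAM");break
E
python3 - <<'E'
from h import *
p=COU[3];r=insert(p);print(r,robot.read_clock())
E
```

```text
0 lvl mm 8.3 F [-1.3  0.1  4.5] M [-0.03  0.17  0.01]
(np.float64(3.4191000046568916), array([ 0.62602846, -0.13867333,  0.0998031 ])) 7.1333
```

```bash
python3 - <<'E'
from h import *
psi=best_psi(COU[3],COU[3][2],D(36));turn(psi,robot.read_tool_pos());print(robot.read_clock(),robot.read_finger_gap())
E
```

```text
4 3.9 Mz -0.01 F [0.1 0.8 0.2] lvl 8.3
8 7.8 Mz -0.07 F [0.8 0.4 1. ] lvl 8.3
12 11.8 Mz -0.04 F [ 0.1 -1.   0.9] lvl 8.4
16 15.8 Mz -0.13 F [ 0.  -0.2  0.1] lvl 8.3
20 19.8 Mz -0.04 F [ 0.3 -0.2  1.5] lvl 8.3
24 23.8 Mz -0.04 F [0.2 0.3 1.1] lvl 8.3
28 27.8 Mz -0.07 F [0.7 0.2 2.5] lvl 8.3
32 31.8 Mz -0.07 F [0.9 0.8 1.1] lvl 8.4
36 35.8 Mz 0.03 F [-0.  -0.2  1.1] lvl 8.3
40 39.8 Mz -0.1 F [1.1 0.8 2. ] lvl 8.3
44 43.8 Mz -0.16 F [-0.   0.4  2.4] lvl 8.3
48 47.8 Mz -0.03 F [0.  0.3 1.7] lvl 8.3
52 51.8 Mz -0.08 F [ 0.1 -0.1  2.6] lvl 8.3
56 55.8 Mz -0.11 F [0.6 0.3 2.4] lvl 8.3
60 59.8 Mz -0.05 F [-0.3 -0.   2.5] lvl 8.3
64 63.8 Mz -0.07 F [-0.   0.4  2.9] lvl 8.3
68 67.8 Mz -0.06 F [0.2 0.2 2.5] lvl 8.3
72 71.8 Mz -0.02 F [ 1.2 -0.2  1.5] lvl 8.3
76 75.8 Mz 0.29 F [0.3 0.2 2.2] lvl 8.3
80 79.8 Mz 0.39 F [0.8 0.2 2.2] lvl 8.3
84 83.8 Mz 0.37 F [0.  0.4 2.6] lvl 8.3
12.3833 0.012847040574773292
```

Torque steps up at about 74°, so the cap is at its stop and the coupling slipped slightly on the bench after that. I'll lower the stop threshold, release, check with a picture, and do the next one.

```bash
sed -i 's/Mmax=2.0/Mmax=.22/' h.py; cat >> h.py <<'E'
def release(up=.22):
    robot.open_gripper();x=robot.read_tool_pos();robot.move_l([x[0],x[1],up],max_speed=.2)
def do(k,c):
    r=check("cap",CAP[k]);pick(CAP[k]);rc=check("coup",COU[c]);print(robot.read_clock());return rc
E
python3 - <<'E'
from h import *
release();do(3,2)
c=robot.camera("top");cv2.imwrite("pics/g2.png",cv2.resize(c["img"][130:280,160:480],None,fx=2.4,fy=2.4))
E
```

```text
cap  e=0.012 d=[-0.  -0.1] a=-70.4 e=0.029 d=[-0.6  0.9] a=-72.2
gap 0.013177824429944696 tcp [0.4335 0.1032 0.0474] t 17.1167
gap 0.01271214649070032 F [-0.8  0.3 -3.3] q7 0.0
coup  e=0.020 d=[ 0.5 -0.8] a=-48.9 e=0.044 d=[-0.7  1.6] a=-50.0
18.2333
```

View pics/g2.png

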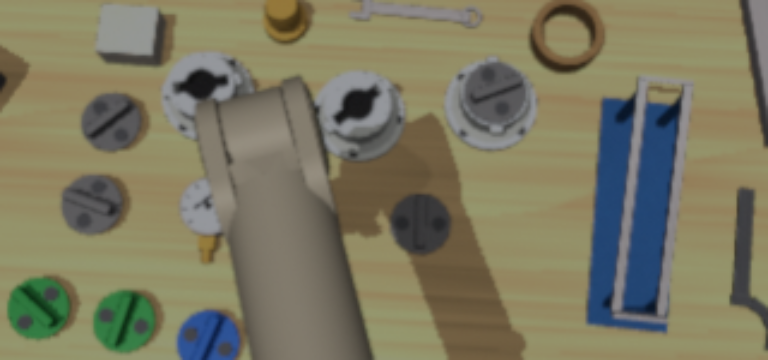

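Coupling 3, at (495,95), has its cap flush with the bar turned away from the ears. Next: coupling 2, then coupling 1.

```bash
python3 - <<'E'
from h import *
r=insert(COU[2])
if r:
    turn(*r);release();print(robot.read_clock())
    do(1,1)
E
```

```text
0 lvl mm 8.3 F [-1.5 -0.5  5.2] M [-0.02  0.18 -0.09]
4 3.9 Mz 0.06 F [-0.2 -1.1  1. ] lvl 8.3
8 7.8 Mz 0.06 F [0.5 0.5 1.4] lvl 8.3
12 11.8 Mz 0.12 F [0.7 0.3 0.3] lvl 8.3
16 15.8 Mz 0.04 F [-0.2  0.3  0. ] lvl 8.3
20 19.8 Mz 0.08 F [1.1 0.1 0.9] lvl 8.3
24 23.8 Mz 0.06 F [1.  0.1 0.7] lvl 8.3
28 27.8 Mz 0.08 F [0.2 0.5 0.1] lvl 8.3
32 31.8 Mz 0.07 F [-0.6  1.1  0.6] lvl 8.3
36 35.8 Mz 0.09 F [0.5 0.7 0.3] lvl 8.3
40 39.8 Mz 0.12 F [ 0.5 -0.6  0.5] lvl 8.3
44 43.8 Mz 0.1 F [-0.9  0.1  2.3] lvl 8.3
48 47.8 Mz 0.04 F [-0.5 -0.1  1.9] lvl 8.3
52 51.8 Mz 0.04 F [0.9 0.9 0.5] lvl 8.3
56 55.8 Mz 0.04 F [-0.1  0.4  1.4] lvl 8.3
60 59.8 Mz 0.06 F [-0.  -0.4  1.9] lvl 8.3
64 63.8 Mz 0.06 F [0.4 0.5 1.9] lvl 8.3
68 67.8 Mz 0.08 F [-0.5  1.4  2. ] lvl 8.3
72 71.8 Mz 0.29 F [0.2 0.9 1.2] lvl 8.3
26.0833
cap  e=0.016 d=[-0.3 -1.8] a=-48.0 e=0.015 d=[0.  2.4] a=-47.4
gap 0.012746003942449232 tcp [0.5681 0.3871 0.0474] t 29.4833
gap 0.012695619861774482 F [-0.4 -0.6 -2.7] q7 -0.09
coup  e=0.023 d=[ 0.4 -2. ] a=-76.8 e=0.085 d=[0.4 2.2] a=-77.2
30.6
```

```bash
sed -i 's/Mmax=.22/Mmax=.33/' h.py; python3 - <<'E' | grep -v "^[1-5]\?[0-9] .*Mz"
from h import *
r=insert(COU[1]);print(r)
if r:
    turn(*r,lim=84);print("Mz",robot.read_torque());release()
    # coupling 2 again: a few degrees more onto the stop
    p=COU[2];a=best_psi(p,p[2],D(36))-D(72);x=[p[0],p[1],.0998]
    robot.move_ptp([p[0],p[1],.17],quat(a));robot.move_l(x,max_speed=.12,threshold=15);robot.grab(60);x=robot.read_tool_pos();print("c2",x.round(4),robot.read_finger_gap())
    for d in(2,4,6,8): robot.move_l(x,quat(a-D(d)));print("c2",d,"M=",robot.read_torque()[2].round(2))
    release();print(robot.read_clock())
    robot.move_ptp([.45,-.25,.25],quat(best_psi((.45,-.25),D(-2.85))))
    check("cap",CAP[4]);check("cap",CAP[2])
    for n,b in(("top",(130,280,160,480)),("scene",(170,290,200,500))):
        c=robot.camera(n);cv2.imwrite(f"pics/g3{n}.png",cv2.resize(c["img"][b[0]:b[1],b[2]:b[3]],None,fx=2.5,fy=2.5))
E
```

```text
0 lvl mm 8.2 F [-0.8 -0.9  4.5] M [-0.01  0.08 -0.06]
(np.float64(1.7976891295541593), array([0.61670576, 0.25843075, 0.09968607]))
60 59.8 Mz 0.04 F [ 0.1 -0.1  0.7] lvl 8.2
64 63.8 Mz 0.03 F [-0.  -0.   0.5] lvl 8.2
68 67.8 Mz 0.03 F [ 0.  -0.4  1. ] lvl 8.2
72 71.7 Mz 0.06 F [-0.9  2.9  0.7] lvl 8.2
76 75.7 Mz 0.31 F [-0.6  2.8  1. ] lvl 8.2
80 79.8 Mz 0.45 F [-1.2  3.6  1.5] lvl 8.2
Mz [0.70073792 0.21941143 0.39332599]
c2 [0.5996 0.045  0.1002] 0.012986085729714852
c2 2 M= 0.48
c2 4 M= 0.55
c2 6 M= 0.53
c2 8 M= 0.55
43.5083
cap  e=0.012 d=[0.8 0.1] a=3.1 e=0.011 d=[1.2 0.1] a=2.9
cap  e=0.015 d=[ 0.3 -2.3] a=72.8 e=0.028 d=[0.  2.6] a=73.4
```

View pics/g3top.png

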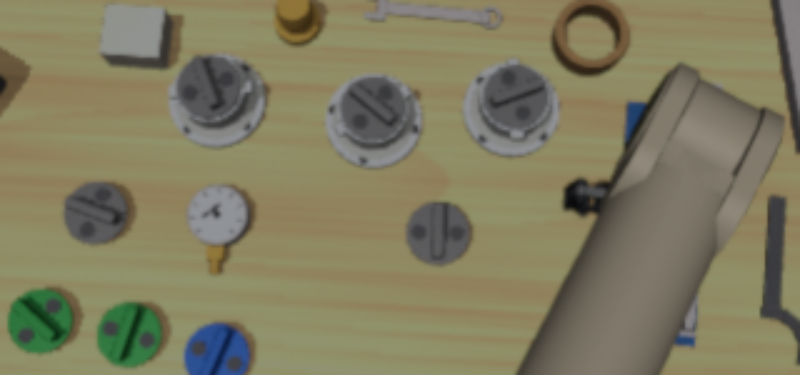

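View pics/g3scene.png

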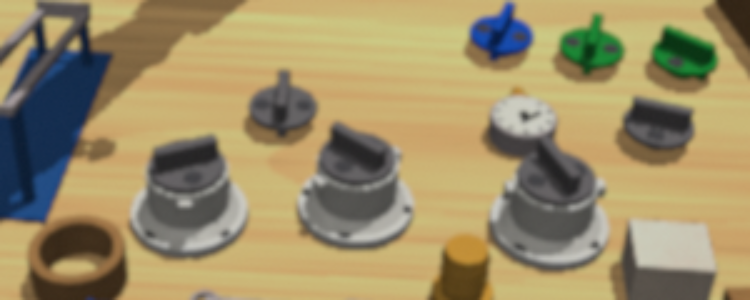

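All three caps are flush and locked: top view (210,90), (375,108) and (515,97). Caps 4 and 2 haven't moved, so I'll hang them now.

```bash
cat >> h.py <<'E'
def hang(s):
    A=Ro.from_euler("z",RACK[3])*Ro.from_euler("y",-D(15));X,Y,N=A.as_matrix().T
    psi=best_psi(RACK[:2],RACK[3]);t=D(15)*np.sign(np.cos(psi-RACK[3]));q=quat(psi,t)
    P=lambda h,dy=0:np.array(RACK[:3])+s*X+dy*Y+(h+H)*N
    robot.move_ptp(P(.09),q)
    for dy in(0,.0015,-.0015,.003,-.003,.0045,-.0045):
        robot.move_l(P(.034,dy),q,max_speed=.12);robot.move_l(P(.0055,dy),q,max_speed=.04,threshold=10)
        h=(robot.read_tool_pos()-np.array(RACK[:3]))@N-H
        print(dy,"h mm",round(h*1e3,1),"F",np.round(robot.read_contact_force(),1),"M",np.round(robot.read_torque(),2))
        if h<.0115: break
    else: return False
    robot.dwell(.3);robot.open_gripper();robot.move_l(P(.08),q,max_speed=.12);return True
E
python3 - <<'E'
from h import *
CAP[4]=(.449,-.0484,D(3));pick(CAP[4]);ok=hang(.095);print(ok,robot.read_clock())
if ok:
    robot.move_ptp([.5,.15,.3],quat(best_psi((.5,.15),0)))
    check("cap",CAP[2])
    ims=[]
    for n,b in(("top",(150,280,390,490)),("scene",(150,265,160,262))):
        c=robot.camera(n);ims.append(cv2.resize(c["img"][b[0]:b[1],b[2]:b[3]],(400,500),interpolation=cv2.INTER_CUBIC))
    cv2.imwrite("pics/h1.png",np.hstack(ims))
E
```

```text
gap 0.01308105033628463 tcp [ 0.4491 -0.0483  0.0474] t 47.9583
gap 0.013071997691569867 F [-0.2 -0.2 -3.3] q7 -1.48
0 h mm 8.9 F [-2.5  0.7  4.5] M [0.17 0.36 0.03]
True 53.1417
cap  e=0.011 d=[ 0.4 -1.9] a=72.6 e=0.021 d=[-0.3  2.8] a=72.3
```

View pics/h1.png

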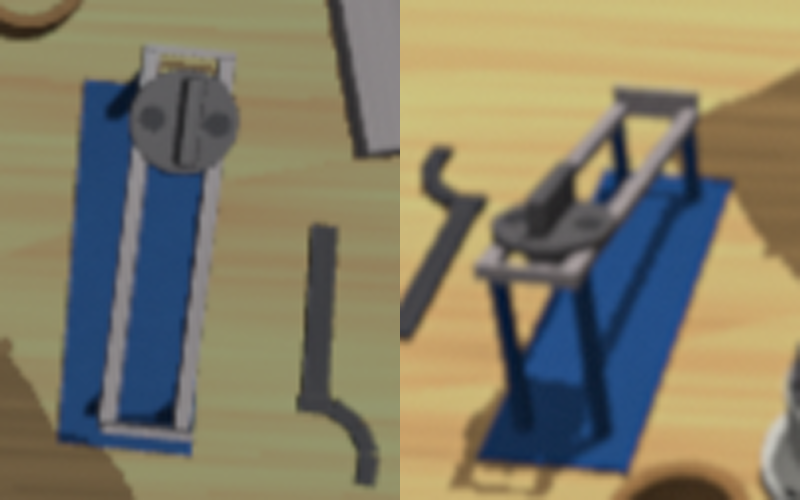

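The first leftover cap hangs flat on both rails, bar along them, at (185,120) in the left panel. Now the second, at the middle slot.

```bash
python3 - <<'E'
from h import *
pick(CAP[2]);ok=hang(0.);print(ok,robot.read_clock())
if ok:
    robot.move_ptp([.45,-.1,.35],quat(best_psi((.45,-.1),0)));robot.move_ptp([.43,.35,.35],quat(best_psi((.43,.35),0)))
    c=robot.camera("top");cv2.imwrite("pics/f1.png",cv2.resize(c["img"][130:280,160:480],None,fx=2.5,fy=2.5))
    c=robot.camera("scene");cv2.imwrite("pics/f2.png",cv2.resize(c["img"][150:300,150:500],None,fx=2.28,fy=2.28))
E
```

```text
gap 0.012870690390777062 tcp [0.4502 0.4005 0.0474] t 59.1167
gap 0.013023241067534785 F [-0.3 -0.4 -2.4] q7 -1.32
0 h mm 8.8 F [-2.1  1.4  5.2] M [0.08 0.4  0.06]
True 65.7333
```

View pics/f1.png

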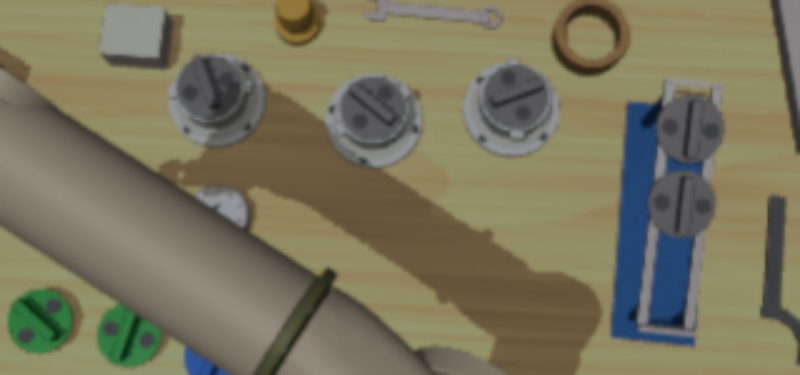

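View pics/f2.png

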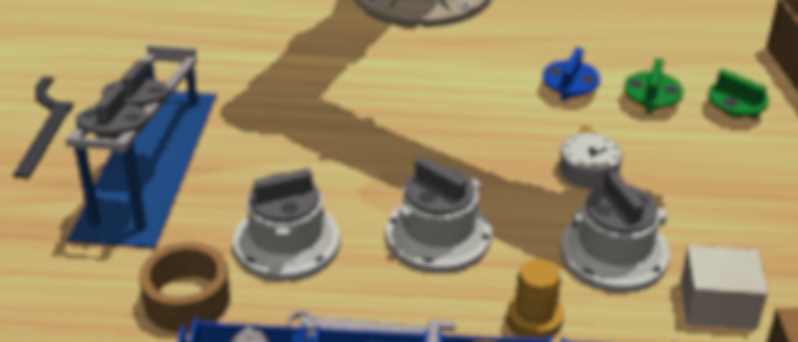

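The last pictures show all three couplings capped, at (210,90), (375,108) and (515,97) in the top view. Both leftover caps hang flat on the rack at (690,128) and (682,205), and the bystanders are undisturbed.

```bash
python3 -c "
from plant import robot
print(robot.close_job())"
```

```text
the job is handed in; nothing more can be done
None
```

All three couplings are capped and locked against their stops, the two leftover caps hang flat in the rack, and the job was handed in at about 70 s on the robot's clock; no verdict was returned.

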